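# Jack up the marble ramp and hold it

## Robot

A 6-joint arm with a two-finger parallel gripper is mounted at the origin on the work surface. World frame = base frame: x ahead of the robot, y to its left, z up, the work surface at z = 0. Lengths are in m, angles in rad, forces in N, time in s.
With the tool pointing down it reaches from about 0.425 to 0.95 m from the base axis. Payload 3.5 kg.
Tool frame: the origin (TCP) lies on the centre line of the jaws, within the pads' length; the fingertips stand 17 mm ahead of it and the grasp point (between the pads) lies 2 mm behind it; z points along the fingers, y is the line along which they close (so a half turn about z gives the same grasp; the last joint's range is limited). The gripper opens to 85 mm and grips with 20 to 120 N. Pads are 22 mm wide; open, the fingers measure 114 mm over their backs; the gripper's body (76 mm by 85 mm) begins 54 mm behind the grasp point. The pads swing forward as they close: fully open they stand 13 mm farther back than shut.
Start: joints at [-1.402, 0.286, 1.577, -0, 1.279, -0.15], TCP at [0.212, -0.641, 0.248] pointing down, gripper open.
Joint ranges: [-2.77, 2.77], [-0.9, 2.22], [0.21, 2.48], [-1.53, 4.67], [0.24, 2.81], [-2.84, 2.84]. Speed limits (rad/s): [2.79, 2.79, 3.14, 3.14, 3.14, 3.14].

## Interface

Orientations are given as a unit quaternion [x, y, z, w].
In Python, from plant import ctrl gives the robot as it stands. The module is installed in compiled form; this text tells all that it offers.
- The arm moves only by the tool drive_tool, never from a script. Its argument "moves" is a list of rows, each a list of 3 entries, a list of its own where there are three numbers: the turn, a rotation vector about the tool's x, y, z in rad, then the shift along the tool's x, y, z in m, then the finger opening in m, from 0 to 0.0854. A call has 1 to 5 rows; each row shifts and turns the commanded pose from where the row before left it, along the tool's axes as they then stand; what a row does not reach is not made up. A row lasts 1/8 s, in which the tool goes at most 62.5 mm and 10.7 degrees, less where a joint would pass 70% of its speed; a pose out of reach is approached as far as the arm can. A call with a gripper value outside its range is refused whole. The fingers move at their own pace and stop on an object; "grip_force" is the grip in N (left out, the last holds). Time passes only in rows, so rows that do not move let the fingers close. It gives the time, the measured TCP pose, the force, the opening and the grip force at its end, in the units of the state.
- ctrl.get_state(): the state, without advancing time (a new reading comes with each control period).
- ctrl.read_camera(name): name is "side" or "top" or "wrist"; returns a dict with "image" (480x640x3 uint8, red, green, blue), "fx", "fy", "cx", "cy" (pixels), "R" (3x3) and "t" (3): a world point X has camera coordinates R X + t. Camera axes: x right, y down, z forward; pixel columns grow to the right and rows downward; lengths in m; the calibration is good to about 2 mm. The wrist camera is an equidistant fisheye: a pixel r from the principal point sees the ray r / f radians off the axis. A picture is of the moment at which its call begins. There is no depth.
- ctrl.sign_off(): hands the job in; it is judged then, once.
The state is a dict: "time": time; "qpos": joint angles; "dq": joint speeds; "joint_efforts": joint torques, N m; "eef_pos": TCP position; "tcp_rot": TCP orientation; "contact_force": force on the tool from outside, world axes, zero at the start; "wrist_torque": the same for the moment, N m; "opening": opening from 0.0 (shut) to 1.0 (fully open); "finger_force": force on a finger pad.
Only numpy, scipy, OpenCV 4.12 (cv2) and the standard library are available. Lean on these libraries where they do the work, as an engineer would, in place of code of your own. Each camera call takes 0.05 s, during which the arm holds its last target. There are 200 camera calls.

## Task

Set the blue jack flat on the bench with its saddle centred under the red lift pad of the marble ramp, then press the jack's pump handle fully down so that the ramp tips and the marble rolls to the green gate at the other end. Once the marble has come to rest there, finish while still holding the handle down, with only the jack carrying the ramp: the job ends like that, nothing is let go. Do not touch the ramp or the marble with the robot, and leave everything else on the bench where it is.

Things in the scene. Friction and masses are not known exactly. Their poses are not given: they have to be found in the camera images.
- jack: Blue lever jack, loose on the bench, about 0.7 kg. Base plate 230 x 70 x 8 mm; origin at the centre of its underside. Its own +x points to the saddle end, -x to the handle end, z up. The saddle axis is at x = +85 mm. Between them stands a yellow grip post. It slides on the bench or can be carried by the post. From post to saddle nothing fixed on it is above 46 mm.
- jack_grip (a point): Place to grasp the jack: inside its yellow upright post (34 mm along jack x, 30 mm along jack y, top 108 mm above the bench), on the post's axis, 85 mm above the base underside, at jack x = -10 mm. Pinch the two faces that look to jack +y and -y.
- saddle_top (a point): Centre of the top face of the jack's round steel saddle (44 mm across). 52 mm above the base underside when lowered; rises straight up by 71 mm per rad of handle travel, 44 mm at most.
- jack_handle (a joint): Pump handle of the jack: 0 = handle up (sprung, returns there by itself when let go), 0.62 rad = pressed fully down against its stop. Pressing it raises the saddle, by 44 mm in all. The hinge axis is jack y, through jack x = -45 mm, 62 mm above the underside. About 3 to 12 N at the paddle when the ramp is on the saddle.
- handle_paddle (a point): Centre of the top face of the red paddle (60 mm along the handle, 34 mm wide, 12 mm thick) at the end of the pump handle, 125 mm from the handle's hinge. Handle up: 24 degrees above level, this point about 118 mm above the bench; fully down: 11.5 degrees below level, about 43 mm above the bench.
- rig: Plywood stand of the marble ramp, fixed to the bench, with the ramp on it. Origin on the bench under the ramp's hinge. The ramp runs from there along the stand's own -y and is 80 mm wide; its free end is 355 mm from the hinge. The jack comes in from beyond that free end, pointing along the stand's +y.
- lift_pad (a point): Centre of the underside of the red lift pad (48 mm across, 8 mm thick) under the ramp's free end, 322 mm from the hinge and 33 mm from the ramp's end edge; marked on the ramp's top by a red disc with a white centre. Its underside is about 64 mm above the bench at the start, so the lowered saddle passes beneath with 12 mm to spare. It rises as the ramp tilts.
- ramp (a joint): Tilt of the ramp about its hinge: 0 = resting, free end 0.04 rad low; grows as the free end is raised; above 0.04 rad the free end is the higher one. The ramp is about 1.1 kg and falls back if not held up. Channel walls rise 33 mm above the ramp's underside, so no part of the ramp at rest is above about 125 mm.
- marble_center (a point): Centre of the green glass marble, 25 mm across, lying in the walled channel (34 mm wide) on the ramp, at the start by the channel's end nearest the lift pad.
- ramp_finish (a point): Where the marble's centre lies when it rests against the green gate at the hinge end of the channel.
- tape: roll of yellow tape, 90 mm across, 24 mm high, lying flat; a bystander, to be left alone; origin at the centre of its underside
- weight: brass weight, 40 mm across, 55 mm high; a bystander, to be left alone; origin at the centre of its underside
- timer: orange lab timer, 50 x 70 x 22 mm; a bystander, to be left alone; origin at the centre of its underside
- beaker: glass beaker, 72 mm across, 85 mm high; a bystander, to be left alone; origin at the centre of its underside
- washbottle: white bottle with red cap, 64 mm across, 100 mm high; a bystander, to be left alone; origin at the centre of its underside
- driver: screwdriver, about 190 mm long, lying flat; a bystander, to be left alone
- cup: paper cup, 72 mm across, 75 mm high; a bystander, to be left alone; origin at the centre of its underside

How it is judged:
On the way, in this order (a step that is already met when the one before it is completed fails the run):
1. the jack stands flat with its saddle under the lift pad, handle up (angle between jack's own z axis and vertical below 0.08 rad and height (world z) of jack below 0.008 m and horizontal distance between saddle_top and lift_pad below 0.014 m and value of joint jack_handle below 0.1 rad and value of joint ramp below 0.01 rad), for 0.2 s.
2. the handle is pressed down and the saddle lifts the ramp (value of joint jack_handle above 0.5 rad and value of joint ramp above 0.065 rad and contact force between jack and rig above 1 N), for 0.3 s.
At the end, for the whole second after the job is handed in: For the last second: robot presses the handle (>1 N, past 0.5 rad); jack flat and still, saddle within 16 mm of the pad centre seen from above and carrying the ramp (>1 N); ramp raised past 0.065 rad, untouched by the robot; marble within 40 mm of its place at the gate (all of step 2 and angle between jack's own z axis and vertical below 0.08 rad and height (world z) of jack below 0.008 m and horizontal distance between saddle_top and lift_pad below 0.016 m and contact force between any of the fingers, the arm and jack above 1 N and distance between marble_center and ramp_finish below 0.04 m and linear speed of jack below 0.02 m/s and not (contact force between any of the fingers, the arm and rig above 0.5 N)); the arm keeps its last pose, push and grip.
It fails at once if the robot touches the ramp or its stand (contact force between any of the fingers, the arm and rig above 1 N).
It fails at once if the robot touches the marble (contact force between any of the fingers, the arm and marble above 0.2 N).
It fails at once if a bystander is moved more than 30 mm (distance of any of tape, weight, timer, beaker, washbottle, driver, cup from where it was at the start of the episode above 0.03 m).
It also fails if it takes over 61 s, if anything falls off the work surface, if the arm or the gripper's body presses on something with over 40 N, if the wrist force passes 120 N, or if a joint passes its speed limit or range.

## Working session

There is one attempt and no reset: what is moved stays moved. The work goes in short steps, Python scripts to look and compute and a tool call to move; the robot and the scene stay as the last step left them, time stands still between calls to the robot, and variables do not carry over. Pictures are saved under pics/ and viewed, at most 10 in all, crops included, and the job is handed in when it is done.

Besides the shell and the picture viewer there is one more tool, called as name(argument=value, ...) on one line, values as JSON. drive_tool: Moves the arm, as the interface text tells. Its arguments: {"type":"object","properties":{"moves":{"type":"array","items":{"type":"array"}},"grip_force":{"type":"number"}},"required":["moves"]}

```bash
mkdir -p pics
cat > h.py <<'E'
import numpy as np, cv2
from plant import ctrl
from scipy.spatial.transform import Rotation as Ro
def snap(name,fn):
    c=ctrl.read_camera(name); cv2.imwrite(fn,c["image"][:,:,::-1]); 
    np.savez(fn[:-4]+".npz",**c); return c
def ray(c,u,v,z):
    R=np.array(c["R"]);t=np.array(c["t"])
    d=R.T@np.array([(u-c["cx"])/c["fx"],(v-c["cy"])/c["fy"],1]); o=-R.T@t
    return o+d*(z-o[2])/d[2]
def proj(c,X):
    p=np.array(c["R"])@np.array(X)+np.array(c["t"]); return p[0]/p[2]*c["fx"]+c["cx"],p[1]/p[2]*c["fy"]+c["cy"]
E
python3 - <<'E'
from h import *
for n in("top","side"):
    c=snap(n,f"pics/{n}0.png"); print(n,c["fx"],c["cx"],c["cy"],-np.array(c["R"]).T@c["t"],np.array(c["R"]).round(3).tolist())
s=ctrl.get_state();print(s["time"],s["eef_pos"],s["tcp_rot"],s["opening"])
E
```

```text
top 607.2426950318488 322.8893931866712 235.03684610165607 [ 0.25371852 -0.01280231  1.59823185] [[-0.024, -1.0, -0.006], [-0.975, 0.025, -0.221], [0.222, 0.0, -0.975]]
side 496.44729960422353 320.62193855164645 242.5547026845591 [0.44576294 0.68517531 0.93115705] [[-0.989, -0.147, -0.014], [-0.103, 0.756, -0.647], [0.106, -0.638, -0.763]]
0.1 [ 0.21147459 -0.64043662  0.24704574] [ 9.87323685e-01  1.58716085e-01 -2.18249484e-05 -1.07003550e-03] 1.0014211425568662
```

View pics/top0.png

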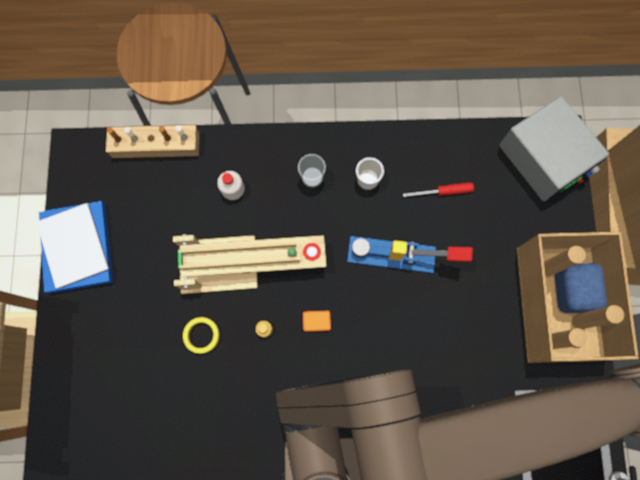

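View pics/side0.png

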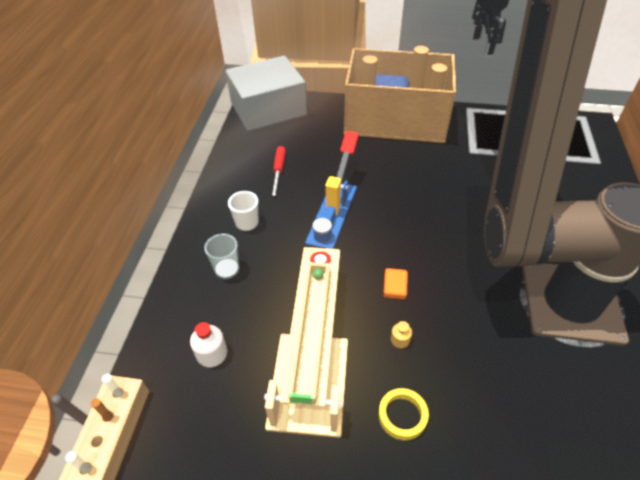

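The top view shows the ramp at columns 180–326, row about 250, with its pad at (312,252). The jack lies at columns 348–472: saddle (361,247), post (399,250), paddle (460,254). I'll enlarge both views.

Run:
```python
import cv2,numpy as np
a=cv2.imread("pics/top0.png")[225:300,280:480]; a=cv2.resize(a,None,fx=4,fy=4,interpolation=cv2.INTER_CUBIC)
b=cv2.imread("pics/top0.png")[225:300,165:340]; b=cv2.resize(b,None,fx=4,fy=4,interpolation=cv2.INTER_CUBIC)
o=np.zeros((600,800,3),np.uint8);o[:300]=a;o[300:,:700]=b
cv2.imwrite("pics/z0.png",o)
s=cv2.imread("pics/side0.png")[125:275,270:370]; cv2.imwrite("pics/z1.png",cv2.resize(s,None,fx=4,fy=4,interpolation=cv2.INTER_CUBIC))
```

```text
(no output)
```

View pics/z0.png

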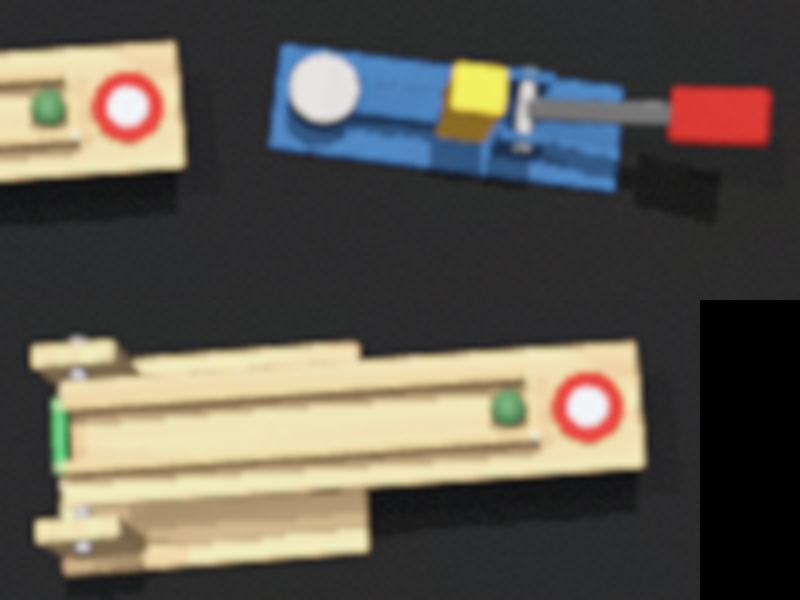

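View pics/z1.png

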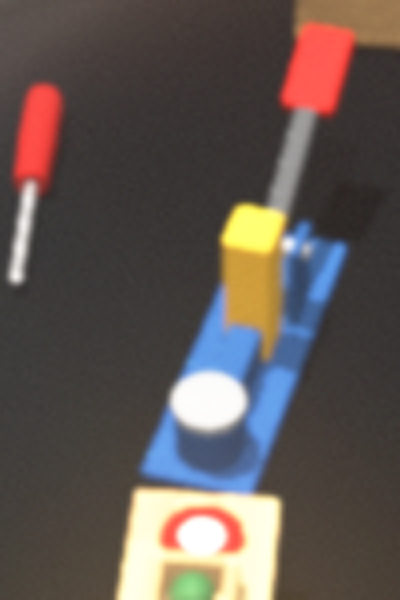

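Run:
```python
from h import *
T=dict(np.load("pics/top0.npz"));S=dict(np.load("pics/side0.npz"))
A=lambda U,V:(280+U/4-.375,225+V/4-.375)
B=lambda U,V:(165+U/4-.375,225+(V-300)/4-.375)
C=lambda U,V:(270+U/4-.375,125+V/4-.375)
def P(c):return np.array([[c["fx"],0,c["cx"]],[0,c["fy"],c["cy"]],[0,0,1]])@np.c_[c["R"],c["t"]]
for n,a,s,z in [("saddle",A(324,88),C(209,402),.052),("paddle",A(720,116),C(319,70),.118),("post",A(479,87),C(253,226),.108),("disc",A(127,107),C(203,533),.084)]:
    X=cv2.triangulatePoints(P(T),P(S),np.array(a),np.array(s))[:,0];X=X[:3]/X[3]
    print(n,X.round(4),"top",ray(T,*a,z).round(4),"side",ray(S,*s,z).round(4))
for z in(.084,.105):
    for n,p,q in [("topedge",(60,378),(637,342)),("end",(637,342),(645,467)),("gate-disc",(62,435),(588,407))]:
        X=ray(T,*B(*p),z+(0.013 if n!="end" else 0));Y=ray(T,*B(*q),z);print(z,n,X.round(4),Y.round(4),np.degrees(np.arctan2(*(Y-X)[:2])),np.linalg.norm((Y-X)[:2]))
# jack base corners z=.008
for p in [(282,44),(270,149),(616,191),(624,88)]: print(ray(T,*A(*p),.008).round(4))
```

```text
saddle [ 0.573  -0.1101  0.0461] top [ 0.5716 -0.1097  0.052 ] side [ 0.5725 -0.1049  0.052 ]
paddle [ 0.5355 -0.3519  0.1105] top [ 0.534  -0.3502  0.118 ] side [ 0.5347 -0.3425  0.118 ]
post [ 0.559  -0.2035  0.1055] top [ 0.5582 -0.2032  0.108 ] side [ 0.559 -0.201  0.108]
disc [0.5568 0.0179 0.0814] top [0.5559 0.0179 0.084 ] side [0.5571 0.0197 0.084 ]
0.084 topedge [0.5805 0.3505 0.097 ] [ 0.5974 -0.0149  0.084 ] 177.35089665559718 0.36584229796555284
0.084 end [ 0.5974 -0.0149  0.084 ] [ 0.5163 -0.018   0.084 ] -92.15237825718293 0.0811536487113746
0.084 gate-disc [0.5438 0.3482 0.097 ] [0.5559 0.0172 0.084 ] 177.90827314145508 0.3312126720521611
0.105 topedge [0.5759 0.3454 0.118 ] [ 0.5926 -0.0149  0.105 ] 177.3443497239716 0.36072687614580534
0.105 end [ 0.5926 -0.0149  0.105 ] [ 0.5127 -0.0179  0.105 ] -92.15237825718293 0.08002817600231465
0.105 gate-disc [0.5397 0.3432 0.118 ] [0.5517 0.0168 0.105 ] 177.90188821477594 0.3265772219824294
[ 0.6115 -0.0855  0.008 ]
[ 0.5402 -0.075   0.008 ]
[ 0.5062 -0.3028  0.008 ]
[ 0.5755 -0.3127  0.008 ]
```

```bash
cat >> h.py <<'E'
def plan(pos,yaw,n):
    """rows from current pose to tool-down pose with tool-x at yaw (deg); shift in axes at row start"""
    s=ctrl.get_state(); p=np.array(s["eef_pos"]); R=Ro.from_quat(s["tcp_rot"])
    Rt=Ro.from_euler("z",yaw,degrees=True)*Ro.from_euler("x",180,degrees=True)
    w=(R.inv()*Rt).as_rotvec(); d=(np.array(pos)-p)/n
    for i in range(n):
        print((w/n).round(4).tolist(),(R.inv().apply(d)).round(4).tolist()); R=R*Ro.from_rotvec(w/n)
E
python3 -c "
from h import *
plan([.5585,-.2035,.19],81.2,13)"
```

```text
[-0.0001, -0.0001, -0.0845] [0.0359, -0.0235, 0.0044]
[-0.0001, -0.0001, -0.0845] [0.0377, -0.0204, 0.0044]
[-0.0001, -0.0001, -0.0845] [0.0393, -0.0172, 0.0044]
[-0.0001, -0.0001, -0.0845] [0.0406, -0.0138, 0.0044]
[-0.0001, -0.0001, -0.0845] [0.0417, -0.0103, 0.0044]
[-0.0001, -0.0001, -0.0845] [0.0424, -0.0068, 0.0044]
[-0.0001, -0.0001, -0.0845] [0.0428, -0.0032, 0.0044]
[-0.0001, -0.0001, -0.0845] [0.0429, 0.0005, 0.0044]
[-0.0001, -0.0001, -0.0845] [0.0427, 0.0041, 0.0044]
[-0.0001, -0.0001, -0.0845] [0.0422, 0.0077, 0.0044]
[-0.0001, -0.0001, -0.0845] [0.0414, 0.0112, 0.0044]
[-0.0001, -0.0001, -0.0845] [0.0403, 0.0147, 0.0044]
[-0.0001, -0.0001, -0.0845] [0.039, 0.018, 0.0044]
```

drive_tool(moves=[[[0, 0, -0.0845], [0.036, -0.0235, 0.0045], 0.085], [[0, 0, -0.0845], [0.038, -0.0205, 0.0045], 0.085], [[0, 0, -0.0845], [0.039, -0.017, 0.0045], 0.085], [[0, 0, -0.0845], [0.0405, -0.014, 0.0045], 0.085], [[0, 0, -0.0845], [0.0415, -0.0105, 0.0045], 0.085]])

```text
time: 0.72
eef_pos: [0.3453, -0.4715, 0.2251]
tcp_rot: [0.932, 0.363, -0.0, -0.001]
contact_force: [-0.2, -0.3, -0.2]
opening: 0.997
finger_force: 0.0
```

drive_tool(moves=[[[0, 0, -0.0845], [0.0425, -0.007, 0.0045], 0.085], [[0, 0, -0.0845], [0.043, -0.003, 0.0045], 0.085], [[0, 0, -0.0845], [0.043, 0.0005, 0.0045], 0.085], [[0, 0, -0.0845], [0.0425, 0.004, 0.0045], 0.085], [[0, 0, -0.0845], [0.042, 0.008, 0.0045], 0.085]])

```text
time: 1.35
eef_pos: [0.4789, -0.3036, 0.2027]
tcp_rot: [0.835, 0.551, -0.0, -0.0]
contact_force: [-0.6, -0.8, -0.3]
opening: 0.994
finger_force: 0.0
```

drive_tool(moves=[[[0, 0, -0.0845], [0.0415, 0.011, 0.0045], 0.085], [[0, 0, -0.0845], [0.0405, 0.0145, 0.0045], 0.085], [[0, 0, -0.0845], [0.039, 0.018, 0.0045], 0.085], [[0, 0, 0], [0, 0, 0], 0.085], [[0, 0, 0], [0, 0, 0], 0.085]])

```text
time: 1.98
eef_pos: [0.5579, -0.204, 0.1894]
tcp_rot: [0.759, 0.651, -0.0, -0.0]
contact_force: [0.5, -0.0, -0.3]
opening: 0.995
finger_force: 0.0
```

```bash
python3 -c "
from h import *
s=ctrl.get_state();print(s['time'],s['eef_pos'],s['contact_force'])
plan([.5585,-.2035,.083],81.2,3)
snap('wrist','pics/w0.png');c=np.load('pics/w0.npz');print(c['fx'])"
```

```text
1.975 [ 0.55785421 -0.20396466  0.18943373] [ 0.49850198 -0.01086221 -0.27515556]
[-0.0003, 0.0, -0.0] [0.0002, 0.0002, 0.0355]
[-0.0003, 0.0, -0.0] [0.0002, 0.0002, 0.0355]
[-0.0003, 0.0, -0.0] [0.0002, 0.0002, 0.0355]
371.64829954431775
```

View pics/w0.png

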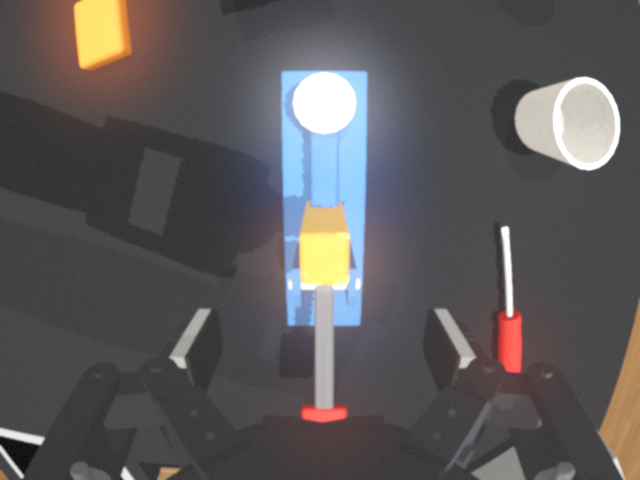

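The post is centred between the open fingers and the jack is parallel to the tool. The camera sits on the ramp side, so I'll check its height and project the post in this view.

```bash
python3 -c "
from h import *
c=np.load('pics/w0.npz');R=c['R'];o=-R.T@c['t'];print(o,R[2])
def fr(u,v,z):
    d=np.array([u-c['cx'],v-c['cy']]);r=np.hypot(*d);th=r/c['fx'];x=np.r_[d/r*np.sin(th),np.cos(th)];x=R.T@x
    return o+x*(z-o[2])/x[2]
for p,z in(((325,258),.108),((324,103),.052),((282,71),.008),((367,71),.008),((288,325),.008),((361,325),.008)):print(p,fr(*p,z).round(4))
"
```

```text
[ 0.56929153 -0.12643695  0.31570998] [-0.04797842 -0.30596475 -0.95083313]
(325, 258) [ 0.559  -0.2029  0.108 ]
(324, 103) [ 0.5729 -0.1106  0.052 ]
(282, 71) [ 0.5441 -0.0757  0.008 ]
(367, 71) [ 0.6122 -0.0862  0.008 ]
(288, 325) [ 0.5087 -0.3022  0.008 ]
(361, 325) [ 0.5778 -0.313   0.008 ]
```

drive_tool(moves=[[[0, 0, 0], [0.0005, 0.0005, 0.035], 0.085], [[0, 0, 0], [0.0005, 0, 0.035], 0.085], [[0, 0, 0], [0, 0, 0.0365], 0.085], [[0, 0, 0], [0, 0, 0], 0.085], [[0, 0, 0], [0, 0, 0], 0.03]], grip_force=40)

```text
time: 2.65
eef_pos: [0.5594, -0.2041, 0.0848]
tcp_rot: [0.76, 0.65, 0.0, 0.001]
contact_force: [-0.0, -0.5, 1.8]
opening: 0.81
finger_force: 0.0
```

drive_tool(moves=[[[0, 0, 0], [0, 0, 0], 0.02], [[0, 0, 0], [0, 0, 0], 0.02], [[0, 0, 0], [0, 0, 0], 0.02], [[0, 0, 0], [0, 0, 0], 0.02]])

```text
time: 3.15
eef_pos: [0.5594, -0.2034, 0.085]
tcp_rot: [0.759, 0.651, 0.0, 0.001]
contact_force: [-3.1, -0.7, 6.3]
opening: 0.346
finger_force: 41.6
```

```bash
python3 -c "
from h import *
s=ctrl.get_state();print(s['eef_pos'],s['contact_force'],s['opening'],s['finger_force'])
p=s['eef_pos'];plan([.5591,-.0774,p[2]],92.2,8)"
```

```text
[ 0.55939112 -0.20338749  0.08502474] [-3.06037671 -0.65795352  6.30729662] 0.3455363427922252 41.63908839225769
[0.0001, 0.0001, -0.024] [0.0156, -0.0024, -0.0]
[0.0001, 0.0001, -0.024] [0.0156, -0.0021, -0.0]
[0.0001, 0.0001, -0.024] [0.0157, -0.0017, -0.0]
[0.0001, 0.0001, -0.024] [0.0157, -0.0013, -0.0]
[0.0001, 0.0001, -0.024] [0.0157, -0.0009, -0.0]
[0.0001, 0.0001, -0.024] [0.0157, -0.0006, -0.0]
[0.0001, 0.0001, -0.024] [0.0157, -0.0002, -0.0]
[0.0001, 0.0001, -0.024] [0.0157, 0.0002, -0.0]
```

drive_tool(moves=[[[0, 0, 0], [0, 0, -0.004], 0.02], [[0, 0, -0.024], [0.0155, -0.0025, 0], 0.02], [[0, 0, -0.024], [0.0155, -0.002, 0], 0.02], [[0, 0, -0.024], [0.0155, -0.0015, 0], 0.02], [[0, 0, -0.024], [0.0155, -0.001, 0], 0.02]])

```text
time: 3.78
eef_pos: [0.559, -0.1389, 0.0869]
tcp_rot: [0.726, 0.687, -0.0, -0.0]
contact_force: [0.3, -0.1, -7.4]
opening: 0.345
finger_force: 40.3
```

drive_tool(moves=[[[0, 0, -0.024], [0.0155, -0.001, 0], 0.02], [[0, 0, -0.024], [0.0155, -0.0005, 0], 0.02], [[0, 0, -0.024], [0.0155, -0.0005, 0], 0.02], [[0, 0, -0.024], [0.0155, 0, 0], 0.02], [[0, 0, 0], [0, 0, 0], 0.02]])

```text
time: 4.4
eef_pos: [0.5583, -0.0771, 0.0872]
tcp_rot: [0.693, 0.721, -0.0, -0.0]
contact_force: [0.6, 0.5, -7.7]
opening: 0.349
finger_force: 40.3
```

```bash
python3 -c "
from h import *
s=ctrl.get_state();print(s['eef_pos'],s['contact_force'],s['opening'],s['finger_force'],s['tcp_rot'])
p=s['eef_pos'];plan([.5591,-.0774,p[2]],92.2,1)
snap('wrist','pics/w1.png');snap('top','pics/t1.png');snap('side','pics/s1.png')
a=[cv2.imread(f'pics/{n}.png')for n in('w1','s1')]
a=np.hstack([cv2.resize(a[0][0:300,170:470],(400,400)),cv2.resize(a[1][125:325,220:420],(400,400))]);cv2.imwrite('pics/m1.png',a)
"
```

```text
[ 0.55827908 -0.07713364  0.08716156] [ 0.56206631  0.51364948 -7.67868355] 0.3494305693543616 40.282416343688965 [ 6.92629373e-01  7.21293596e-01 -1.25985828e-04 -2.90865595e-04]
[-0.0006, -0.0002, 0.0021] [-0.0003, 0.0008, -0.0]
```

View pics/m1.png

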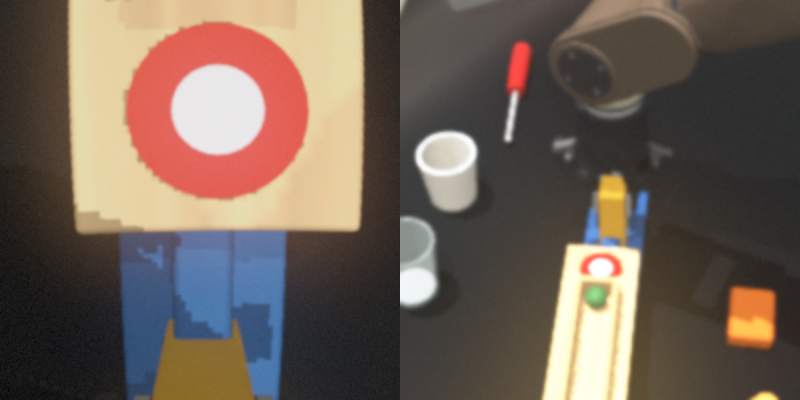

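The jack is carried clear of the bench with its end under the ramp, and the disc is at crop (217,110). Next I'll compute the remaining offset from this view.

```bash
python3 -c "
from h import *
c=np.load('pics/w1.npz');R=c['R'];o=-R.T@c['t']
def fr(U,V,z):
    u,v=170+U*.75,V*.75
    d=np.array([u-c['cx'],v-c['cy']]);r=np.hypot(*d);th=r/c['fx'];x=np.r_[d/r*np.sin(th),np.cos(th)];x=R.T@x
    return o+x*(z-o[2])/x[2]
print('disc',fr(217,110,.084))
for p in((120,233),(127,398),(286,233),(280,398)):print(p,fr(*p,.011).round(4))
for p in((77,232),(360,230),(70,50),(361,50)):print(p,fr(*p,.084).round(4))
s=ctrl.get_state();p=np.array(s['eef_pos']);y=Ro.from_quat(s['tcp_rot']).apply([1,0,0]);print('saddle',p+.095*y)
"
```

```text
disc [0.55730327 0.0165845  0.084     ]
(120, 233) [ 0.5211 -0.0265  0.011 ]
(127, 398) [ 0.5236 -0.1018  0.011 ]
(286, 233) [ 0.5897 -0.0238  0.011 ]
(280, 398) [ 0.5938 -0.099   0.011 ]
(77, 232) [ 0.5213 -0.0164  0.084 ]
(360, 230) [ 0.5974 -0.0125  0.084 ]
(70, 50) [0.5183 0.033  0.084 ]
(361, 50) [0.5947 0.0368 0.084 ]
saddle [0.55508594 0.01616247 0.08740961]
```

drive_tool(moves=[[[0, 0, 0], [0.001, 0.002, 0], 0.02], [[0, 0, 0], [0, 0, 0.003], 0.02], [[0, 0, 0], [0, 0, 0], 0.02], [[0, 0, 0], [0, 0, 0], 0.02]])

```text
time: 5.05
eef_pos: [0.5611, -0.0779, 0.085]
tcp_rot: [0.693, 0.72, 0.0, 0.001]
contact_force: [-0.1, -1.6, -2.9]
opening: 0.347
finger_force: 40.9
```

drive_tool(moves=[[[0, 0, 0], [0, 0, 0], 0.05], [[0, 0, 0], [0, 0, 0], 0.075], [[0, 0, 0], [0, 0, 0], 0.075], [[0, 0, 0], [0, 0, 0], 0.075]])

```text
time: 5.55
eef_pos: [0.5607, -0.0774, 0.0846]
tcp_rot: [0.693, 0.721, 0.0, 0.0]
contact_force: [-0.1, -0.5, -0.5]
opening: 0.881
finger_force: 0.0
```

drive_tool(moves=[[[0, 0, 0], [0, 0, -0.03], 0.075], [[0, 0, 0], [0, 0, -0.04], 0.075], [[0, 0, 0], [0, 0, -0.04], 0.075], [[0, 0, 0], [0, 0, 0], 0.0], [[0, 0, 0], [0, 0, 0], 0.0]])

```text
time: 6.18
eef_pos: [0.56, -0.0772, 0.1937]
tcp_rot: [0.693, 0.721, -0.0, -0.0]
contact_force: [-1.1, 0.3, -0.2]
opening: 0.466
finger_force: 0.0
```

```bash
python3 -c "
from h import *
s=ctrl.get_state();print(s['eef_pos'],s['contact_force'],s['opening'])
snap('wrist','pics/w2.png')
"
```

```text
[ 0.56004997 -0.07720008  0.19365176] [-1.07998111  0.3344608  -0.18939499] 0.46556576580428466
```

View pics/w2.png

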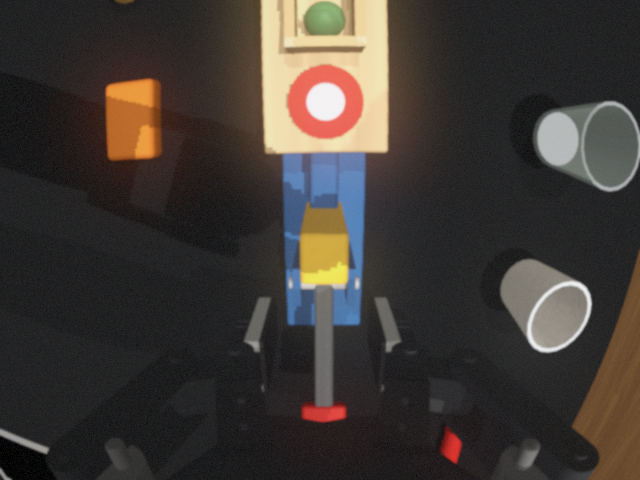

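The jack stands free, in line with the ramp: disc (325,101), post top (325,258), rear base corners (288,324) and (361,324).

```bash
python3 -c "
from h import *
c=np.load('pics/w2.npz');R=c['R'];o=-R.T@c['t']
def fr(u,v,z):
    d=np.array([u-c['cx'],v-c['cy']]);r=np.hypot(*d);th=r/c['fx'];x=np.r_[d/r*np.sin(th),np.cos(th)];x=R.T@x
    return o+x*(z-o[2])/x[2]
D=fr(325,101,.084);P=fr(325,258,.108);print('disc',D,'post',P)
E=[fr(*p,.008) for p in((288,324),(361,324))];print(E);m=sum(E)/2
f=np.array([-.038,.999,0]);print('saddle from post',P+.095*f,'from base',m+.2*f)
f=fr(364.5,153,.008)-fr(361,324,.008);g=fr(283,153,.008)-fr(288,324,.008);print(np.degrees(np.arctan2(f[1],f[0])),np.degrees(np.arctan2(g[1],g[0])))
plan([.5591+.038*.152,-.0772-.152,.16],92.2,4)
"
```

```text
disc [0.55733371 0.01708121 0.084     ] post [ 0.56090496 -0.07738555  0.108     ]
[array([ 0.53001521, -0.18425562,  0.008     ]), array([ 0.60080357, -0.18161375,  0.008     ])]
saddle from post [0.55729496 0.01751945 0.108     ] from base [0.55780939 0.01686531 0.008     ]
92.97903711907546 92.04449492555177
[-0.0006, -0.0002, 0.0] [-0.0381, -0.0001, 0.0082]
[-0.0006, -0.0002, 0.0] [-0.0381, -0.0001, 0.0082]
[-0.0006, -0.0002, 0.0] [-0.0381, -0.0001, 0.0082]
[-0.0006, -0.0002, 0.0] [-0.0381, -0.0001, 0.0082]
```

Saddle and pad centres agree within about 1 mm. Moving back over the paddle with the fingers shut.

drive_tool(moves=[[[0, 0, 0], [-0.0375, 0.0005, 0], 0.0], [[0, 0, 0], [-0.0375, 0, 0], 0.0], [[0, 0, 0], [-0.0375, 0, 0.01], 0.0], [[0, 0, 0], [-0.037, 0, 0.02], 0.0], [[0, 0, 0], [0, 0, 0], 0.0]])

```text
time: 6.85
eef_pos: [0.5646, -0.2279, 0.1601]
tcp_rot: [0.695, 0.719, -0.001, -0.004]
contact_force: [0.5, 0.3, 0.5]
opening: -0.002
finger_force: 0.0
```

drive_tool(moves=[[[0, 0, 0], [0, 0, 0.015], 0.0], [[0, 0, 0], [0, 0, 0.01], 0.0], [[0, 0, 0], [-0.001, 0, 0.005], 0.0], [[0, 0, 0], [-0.001, 0, 0.005], 0.0], [[0, 0, 0], [-0.001, 0, 0.005], 0.0]])

```text
time: 7.48
eef_pos: [0.5672, -0.2298, 0.1246]
tcp_rot: [0.693, 0.721, 0.0, 0.001]
contact_force: [-0.6, -0.7, 0.9]
opening: 0.004
finger_force: 0.5
```

```bash
python3 -c "
from h import *
s=ctrl.get_state();print(s['eef_pos'],s['contact_force'],s['opening'])
snap('top','pics/t3.png');snap('side','pics/s3.png')
a=[cv2.imread(f'pics/{n}3.png')for n in 'ts']
a=np.hstack([cv2.resize(a[0][190:310,340:500],(400,300)),cv2.resize(a[1][100:280,240:420],(400,400))[:300]]);cv2.imwrite('pics/m3.png',a)
"
```

```text
[ 0.56715792 -0.22981064  0.12456258] [-0.56870209 -0.74490506  0.92522318] 0.0038993454674421417
```

View pics/m3.png

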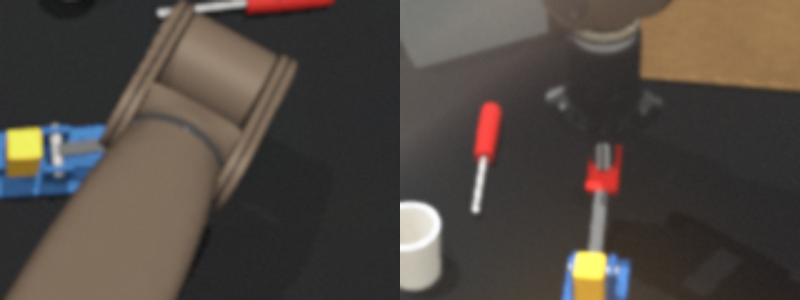

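The fingertips are on the red paddle. Pressing on, slowly.

drive_tool(moves=[[[0, 0, 0], [-0.001, 0, 0.005], 0.0], [[0, 0, 0], [-0.001, 0, 0.005], 0.0], [[0, 0, 0], [-0.001, 0, 0.005], 0.0], [[0, 0, 0], [-0.001, 0, 0.005], 0.0], [[0, 0, 0], [-0.001, 0, 0.005], 0.0]])

```text
time: 8.2
eef_pos: [0.5676, -0.2358, 0.1003]
tcp_rot: [0.693, 0.721, -0.0, 0.001]
contact_force: [-1.2, -0.6, 5.0]
opening: -0.0
finger_force: 2.5
```

drive_tool(moves=[[[0, 0, 0], [0, 0, 0.005], 0.0], [[0, 0, 0], [0, 0, 0.005], 0.0], [[0, 0, 0], [0, 0, 0.005], 0.0], [[0, 0, 0], [0, 0, 0.005], 0.0], [[0, 0, 0], [0, 0, 0.005], 0.0]])

```text
time: 8.82
eef_pos: [0.5679, -0.237, 0.0759]
tcp_rot: [0.693, 0.721, -0.001, 0.002]
contact_force: [-2.7, -3.3, 6.0]
opening: -0.001
finger_force: 3.3
```

drive_tool(moves=[[[0, 0, 0], [0, 0, 0.005], 0.0], [[0, 0, 0], [0, 0, 0.005], 0.0], [[0, 0, 0], [0, 0, 0.003], 0.0], [[0, 0, 0], [0, 0, 0], 0.0], [[0, 0, 0], [0, 0, 0], 0.0]])

```text
time: 9.45
eef_pos: [0.5678, -0.236, 0.0627]
tcp_rot: [0.693, 0.721, -0.0, 0.001]
contact_force: [-0.9, -0.9, 5.2]
opening: 0.002
finger_force: 3.2
```

drive_tool(moves=[[[0, 0, 0], [0, 0, 0.002], 0.0], [[0, 0, 0], [0, 0, 0.002], 0.0], [[0, 0, 0], [0, 0, 0.001], 0.0], [[0, 0, 0], [0, 0, 0], 0.0], [[0, 0, 0], [0, 0, 0], 0.0]])

```text
time: 10.07
eef_pos: [0.5681, -0.2358, 0.0602]
tcp_rot: [0.693, 0.721, -0.0, 0.001]
contact_force: [-5.7, 2.3, 16.2]
opening: 0.005
finger_force: 8.3
```

drive_tool(moves=[[[0, 0, 0], [0, 0, 0], 0.0], [[0, 0, 0], [0, 0, 0], 0.0], [[0, 0, 0], [0, 0, 0], 0.0], [[0, 0, 0], [0, 0, 0], 0.0], [[0, 0, 0], [0, 0, 0], 0.0]])

```text
time: 10.7
eef_pos: [0.568, -0.2358, 0.0602]
tcp_rot: [0.693, 0.721, -0.0, 0.001]
contact_force: [-4.8, 1.4, 17.6]
opening: 0.003
finger_force: 8.3
```

drive_tool(moves=[[[0, 0, 0], [0, 0, 0], 0.0], [[0, 0, 0], [0, 0, 0], 0.0], [[0, 0, 0], [0, 0, 0], 0.0], [[0, 0, 0], [0, 0, 0], 0.0], [[0, 0, 0], [0, 0, 0], 0.0]])

```text
time: 11.32
eef_pos: [0.568, -0.2358, 0.0602]
tcp_rot: [0.693, 0.721, -0.0, 0.001]
contact_force: [-6.6, 1.6, 17.2]
opening: 0.0
finger_force: 8.3
```

```bash
python3 -c "
from h import *
s=ctrl.get_state();print(s['eef_pos'],s['contact_force'],s['opening'])
snap('top','pics/t4.png');snap('side','pics/s4.png')
a=[cv2.imread(f'pics/{n}4.png')for n in 'ts']
a=np.vstack([cv2.resize(a[0][225:300,165:365],(800,300)),np.hstack([cv2.resize(a[1][240:440,240:380],(210,300)),cv2.resize(a[1][130:290,260:400],(262,300)),cv2.resize(a[0][140:360,300:500],(328,300))])]);cv2.imwrite('pics/m4.png',a)
"
```

```text
[ 0.56802685 -0.23581529  0.06020037] [-6.56216371  1.62773869 17.17497912] 0.00022012761719315507
```

View pics/m4.png

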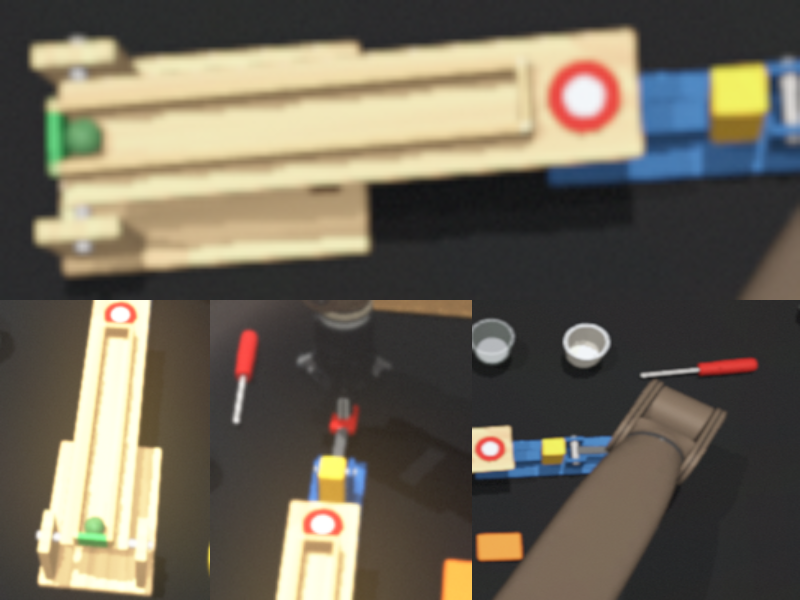

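The marble lies at the green gate and the ramp is raised with the handle down. One check that the jack has not shifted: its post top is at crop (740,88).

```bash
python3 -c "
from h import *
T=dict(np.load('pics/t4.npz'));p=ray(T,165+740/4-.375,225+88/4-.375,.108);print(p,p+.095*np.array([-.038,.999,0]));print('disc',ray(T,165+584/4-.375,225+96/4-.375,.116), ctrl.get_state()['time'],ctrl.get_state()['contact_force'])"
```

```text
[ 0.56076574 -0.07866971  0.108     ] [0.55715574 0.01623529 0.108     ]
disc [0.55651996 0.0189415  0.116     ] 11.425 [-5.9728525   0.61909913 17.67311759]
```

Post and pad agree within about 3 mm and everything is at rest, so I'm handing in.

```bash
python3 -c "
from plant import ctrl
print(ctrl.sign_off())"
```

```text
the job is handed in; nothing more can be done
None
```

I handed in the job with the jack's saddle about 3 mm from the lift pad's centre, the handle held fully down, and the marble at rest at the green gate; the sign-off gave no verdict.

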